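# Snap the lid onto the parts tub

### The job

Close the parts tub with the lid that lies on the bench: tuck the lid's tongue under the roofed slot at the back of the tub, then press the front edge down until it lies flat and both catches have snapped over it. Press with feeling and no harder than the catches need, and leave the tape measure, the roll of black tape and the small dropper bottle where they stand.

Things in the scene. Friction and masses are not known exactly. Their poses are not given: they have to be found in the camera images.
- tub_mouth (a point): Open grey parts tub, screwed to the worktop: 150 (x) x 110 (y) x 50 mm tall, walls 4 mm, two nuts inside. This point is the centre of its mouth, at the height of the rim (50 mm above the worktop). Its x axis points to the tub's back (the slot), z up; the front, with the two catches, is at -x.
- tub_slot (a point): Roofed slot at the tub's back, tub axes; point: middle of its opening, on its floor, level with the rim, 81 mm behind the mouth's centre. The floor runs on to the front as a ledge open from above, x -10 to 0 mm here; roof (underside 8 mm up, rigid) from x = 0; stop wall at x = +8 mm. 68 mm wide between cheeks. Roof and cheeks end 12 mm above the rim.
- lid_grip (a point): Centre of the grip rib on the loose grey lid (0.16 kg), which lies flat, right way up: a plate 150 (x) x 110 (y) x 4 mm. The rib stands across its middle: 14 mm thick (x), 70 mm long (y), from 4 to 30 mm above the lid's underside; this point is 17 mm above it. x points to the lid's back (tongue), z up out of its top.
- lid_tongue (a point): Middle of the end edge of the lid's tongue, half-way through its thickness: 87 mm behind the lid's centre, 2 mm above the underside; lid axes. The tongue is 60 mm wide, 4 mm thick and carries the plate on by 12 mm.
- lid_front_l (a point): Point on the lid's underside near its front edge, at the left catch: 72 mm in front of the lid's centre, 34 mm to +y; lid axes.
- lid_front_r (a point): The same at the right catch: 72 mm in front of the lid's centre, 34 mm to -y.
- catch_l (a joint): Left sprung catch, 20 mm wide, at the tub's front, y = +34 mm. 0 = upright (rest), positive = bent outwards (rad; 0.09 N m + 0.6 N m/rad). Its nose reaches in to 70 mm before the mouth's centre, underside 5.5 mm above the rim; above it a tab flares out, to 21 mm above the rim. A lid edge pressed down bends it out (6 to 12 N each), then it springs back over the lid.
- catch_r (a joint): Right catch, the same, at y = -34 mm.
- lid: The lid as a whole; origin at the centre of the plate's underside, same axes as lid_grip. Closed, it lies on the rim, its centre within 2 mm (x) and 4 mm (y) of the mouth's centre.
- tub: The tub as a whole; origin at the centre of its underside, on the worktop, same axes as tub_mouth.
- tape_measure_mid (a point): Tape measure, 36 x 83 x 66 mm, yellow and black, a bystander; its centre.
- electrical_tape_mid (a point): Roll of black tape, 68 mm across, 19 mm high, a bystander; its centre.
- thread_lock_mid (a point): Small brown dropper bottle, 33 mm across, 102 mm tall, a bystander; its centre.

How it is judged:
On the way:
1. the lid's tongue is under the roof of the slot while the lid still slopes up to the front (x of lid_tongue in the frame of tub_slot above 0.002 m and z of lid_tongue in the frame of tub_slot between -0.001 and 0.007 m and y of lid_tongue in the frame of tub_slot between -0.008 and 0.008 m and angle between lid's own z axis and vertical between 0.035 and 0.5 rad), for 0.1 s.
At the end, for the whole second after the job is handed in: Lid still on the tub: tongue's end 2 mm or more under the slot's roof, within 8 mm of its middle sideways and 7 mm of its floor; the underside at both front points less than 3.5 mm above the rim; both catches upright again (below 0.06 rad) (x of lid_tongue in the frame of tub_slot above 0.002 m and z of lid_tongue in the frame of tub_slot between -0.001 and 0.007 m and y of lid_tongue in the frame of tub_slot between -0.008 and 0.008 m and z of each of lid_front_l, lid_front_r in the frame of tub_mouth below 0.0035 m and value of joint each of catch_l, catch_r below 0.06 rad and linear speed of lid below 0.02 m/s); the robot touches nothing.
It fails at once if the lid is forced against the tub with more than 80 N (contact force between lid and tub above 80 N).
It fails at once if the yellow tape measure is moved by more than 30 mm (distance of tape_measure_mid from where it was at the start of the episode above 0.03 m).
It fails at once if the roll of black tape is moved by more than 30 mm (distance of electrical_tape_mid from where it was at the start of the episode above 0.03 m).
It fails at once if the small brown dropper bottle is moved by more than 30 mm (distance of thread_lock_mid from where it was at the start of the episode above 0.03 m).
It also fails if it takes over 56 s, if anything falls off the work surface, if the arm or the gripper's body presses on something with over 40 N, if the wrist force passes 120 N, or if a joint passes its speed limit or range.

### The arm

A 6-joint arm with a two-finger parallel gripper is mounted at the origin on a cart in front of the work surface, level with it; the furniture and walls round the work are solid. World frame = base frame: x ahead of the robot, y to its left, z up, the work surface at z = 0. Lengths are in m, angles in rad, forces in N, time in s.
With the tool pointing down it reaches from about 0.25 to 0.775 m from the base axis. Payload 4 kg.
Tool frame: the origin (TCP) lies at the centre of the arm's flange, where the gripper is bolted on; the fingertips stand 199 mm ahead of it and the grasp point (between the pads) lies 180 mm ahead of it (robot.tcp_to_tips is the distance from the TCP to the fingertips, in m); z points along the fingers, y is the line along which they close (so a half turn about z gives the same grasp; the last joint's range is limited). The gripper opens to 94 mm and grips with 3 to 60 N. Pads are 16 mm wide; open, the fingers measure 119 mm over their backs; the gripper's body (75 mm by 177 mm) begins 78 mm behind the grasp point.
Start: joints at [1.063, 0.087, 1.371, -0, 1.684, -0.103], TCP at [0.217, 0.506, 0.405] pointing down, gripper open.
Joint ranges: [-3.1, 3.1], [-0.76, 2.03], [0.27, 2.55], [-1.08, 4.22], [0.17, 2.65], [-2.57, 2.57]. Speed limits (rad/s): [2.79, 2.79, 3.14, 3.14, 3.14, 3.14].

### API

Orientations are given as [roll, pitch, yaw] about the fixed x, y, z axes, in that order (R = Rz(yaw) Ry(pitch) Rx(roll)).
In Python, from bench import telemetry, snapshot, ticket, robot gives the robot as it stands.
- The arm moves only by the tool apply_moves, never from a script. Its argument "moves" is a list that holds one entry, the list of rows, each a list of 5 numbers: the shift along the tool's x, y, z in units of 50 mm (1.0 is 50 mm), then the turn about the tool's z in units of 10 degrees (1.0 is 10 degrees), then the closure, from 0 (fully open) to 1 (shut). A call has 1 to 10 rows; each row is the pose to reach, as a shift and turn from the pose commanded when the call began, along the tool's axes at that moment; what a row does not reach only later rows make up. A row lasts 1/8 s, in which the tool goes at most 62.5 mm and 10.7 degrees, less where a joint would pass 70% of its speed; a pose out of reach is approached as far as the arm can. A call with a gripper value outside its range is refused whole. The fingers move at their own pace and stop on an object; the grip force is fixed at half the most. Time passes only in rows, so rows that repeat a pose let the fingers close. It gives the time, the measured TCP pose, the force, the opening and the grip force at its end, in the units of the state.
- telemetry.get_obs(): the state, without advancing time (a new reading comes with each control period).
- snapshot(name): name is "scene" or "top" or "wrist"; returns a dict with "image" (384x512x3 uint8, red, green, blue), "fovy" (degrees; the focal length in pixels is half the picture's height over the tangent of half this angle, whatever the lens; pixels are square), "cx", "cy" (the principal point, pixels), "R" (3x3) and "t" (3): a world point X has camera coordinates R X + t. Camera axes: x right, y down, z forward; pixel columns grow to the right and rows downward; lengths in m; the calibration is good to about 2 mm. A picture is of the moment at which its call begins. There is no depth.
- ticket.close_job(): hands the job in; it is judged then, once.
The state is a dict: "time": time; "joint_positions": joint angles; "qvel": joint speeds; "joint_torque": joint torques, N m; "tool_pos": TCP position; "ee_rot": TCP orientation; "wrist_force": force on the tool from outside, world axes, zero at the start; "wrist_torque": the same for the moment, N m; "width": finger opening in m; "finger_force": force on a finger pad.
Only numpy, scipy, OpenCV 4.12 (cv2) and the standard library are available. Lean on these libraries where they do the work, as an engineer would, in place of code of your own. Each camera call takes 0.05 s, during which the arm holds its last target. There are 200 camera calls.

## Working session

There is one attempt and no reset: what is moved stays moved. The work goes in short steps, Python scripts to look and compute and a tool call to move; the robot and the scene stay as the last step left them, time stands still between calls to the robot, and variables do not carry over. Pictures are saved under pics/ and viewed, at most 10 in all, crops included, and the job is handed in when it is done.

Besides the shell and the picture viewer there is one more tool, called after "Call:" as name(argument=value, ...) on one line, values as JSON. apply_moves: Moves the arm, as the interface text tells. Its arguments: {"type":"object","properties":{"moves":{"type":"array","items":{"type":"array","items":{"type":"array","items":{"type":"number"}}}}},"required":["moves"]}

```bash
mkdir -p pics; ls
cat > h.py <<'E'
import numpy as np, cv2
from bench import telemetry, snapshot, ticket, robot
def snap(n,f):
    s=snapshot(n); cv2.imwrite('pics/'+f,cv2.cvtColor(s['image'],cv2.COLOR_RGB2BGR)); np.save('pics/'+f[:-4]+'.npy',s,allow_pickle=True); return s
def load(f): return np.load('pics/'+f+'.npy',allow_pickle=True).item()
def ray(s,u,v):
    f=s['image'].shape[0]/2/np.tan(np.radians(s['fovy'])/2)
    R=np.array(s['R']);t=np.array(s['t'])
    return -R.T@t, R.T@np.array([(u-s['cx'])/f,(v-s['cy'])/f,1])
def onz(s,u,v,z):
    o,d=ray(s,u,v); return o+d*(z-o[2])/d[2]
def proj(s,X):
    f=s['image'].shape[0]/2/np.tan(np.radians(s['fovy'])/2)
    c=np.array(s['R'])@np.array(X)+np.array(s['t']); return c[0]/c[2]*f+s['cx'],c[1]/c[2]*f+s['cy']
E
python3 - <<'E'
from h import *
o=telemetry.get_obs(); print({k:np.round(v,4) for k,v in o.items()})
a=snap('scene','scene0.png');b=snap('top','top0.png')
cv2.imwrite('pics/both.png',cv2.resize(cv2.cvtColor(b['image'],cv2.COLOR_RGB2BGR),(800,600)))
for s in(a,b): print(s['fovy'],s['cx'],s['cy'],ray(s,256,192))
E
```

```text
pics
{'time': np.float64(0.0), 'joint_positions': array([ 1.0629,  0.0879,  1.3722, -0.    ,  1.6836, -0.1031]), 'qvel': array([-0.0006,  0.0001,  0.0001,  0.0018, -0.0014,  0.0006]), 'joint_torque': array([-2.00000e-04, -3.40191e+01, -3.02421e+01,  7.17000e-02,
        3.32000e-02, -2.00000e-04]), 'tool_pos': array([0.2166, 0.5054, 0.4035]), 'ee_rot': array([-3.1394e+00, -2.0000e-04,  2.7368e+00]), 'wrist_force': array([0.0302, 1.1186, 0.7019]), 'wrist_torque': array([ 0.0082, -0.0104, -0.0302]), 'finger_force': np.float64(0.0), 'width': np.float64(0.0939)}
42.16373967173323 254.61902821155505 197.77114590579973 (array([-0.0848362 , -0.57085203,  0.86907724]), array([ 0.528381  ,  0.53723628, -0.65752008]))
50.08793974686558 253.57923186560063 200.12755200229049 (array([0.43961959, 0.07189128, 1.17229548]), array([ 0.13997166,  0.00351236, -0.99036433]))
```

View pics/both.png

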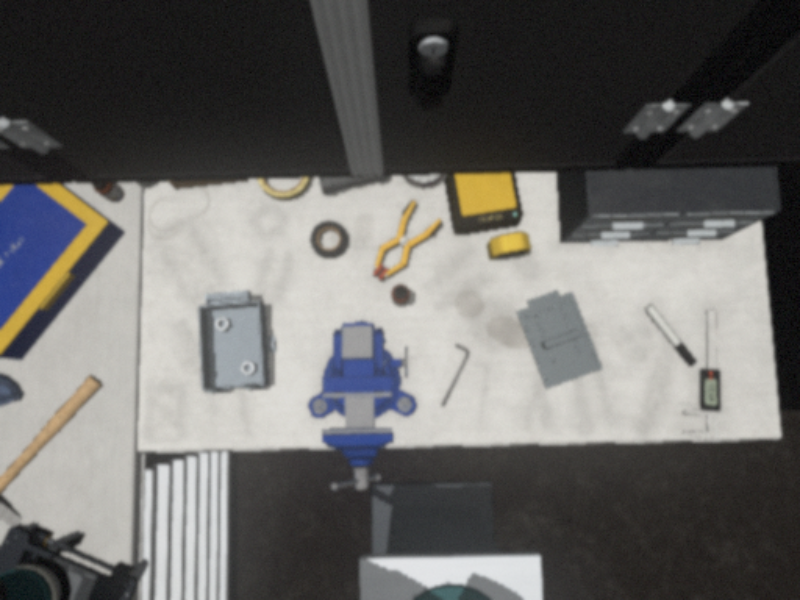

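View pics/scene0.png

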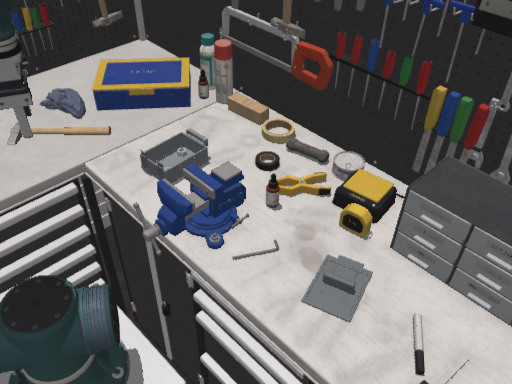

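The top view shows the tub at about (235,342) with the slot upwards (+x), and the lid at about (560,338) with its tongue at the top. The tape roll is at (329,239), the bottle at (402,295) and the tape measure at (509,245). The vise lies between the tub and the lid. Next I'll zoom in on both and segment.

Run:
```python
from h import *
a=load('scene0');b=load('top0')
def crop(s,x0,y0,w,h,k): return cv2.resize(cv2.cvtColor(s['image'],cv2.COLOR_RGB2BGR)[y0:y0+h,x0:x0+w],None,fx=k,fy=k,interpolation=cv2.INTER_CUBIC)
A=crop(b,115,175,80,100,5);B=crop(b,320,175,80,100,5) # top tub, lid
C=crop(a,130,125,100,75,4)
out=np.zeros((600,800,3),np.uint8); 
out[:500,:400]=A;out[:500,400:]=B
out2=crop(a,130,120,100,75,8)
cv2.imwrite('pics/c1.png',out);cv2.imwrite('pics/c2.png',out2)
for n,(u,v),z in [('tub',(235,342),.05),('lid',(560,338),.004),('tape',(329,239),.019),('bottle',(402,295),.1),('meas',(509,245),.066),('vise',(360,380),.1)]: print(n,onz(b,u/1.5625,v/1.5625,z).round(3))
g=cv2.cvtColor(b['image'],cv2.COLOR_RGB2HSV); print(g[215,358],g[235,350],g[260,350],g[220,150])
# lid mask
c=b['image'].astype(int); m=((c.max(2)<150)).astype(np.uint8); m[:180]=0;m[255:]=0;m[:,:325]=0;m[:,390:]=0
n,l,st,ce=cv2.connectedComponentsWithStats(m); print(st[1:],ce[1:])
```

```text
tub [0.53  0.367 0.05 ]
lid [ 0.528 -0.213  0.004]
tape [0.719 0.204 0.019]
bottle [0.6   0.072 0.1  ]
meas [ 0.689 -0.117  0.066]
vise [0.458 0.145 0.1  ]
[ 90  13 121] [ 99  13 138] [ 23  12 196] [103  21 171]
[[ 332  187   53   61 2031]] [[357.10044313 216.35696701]]
```

View pics/c1.png

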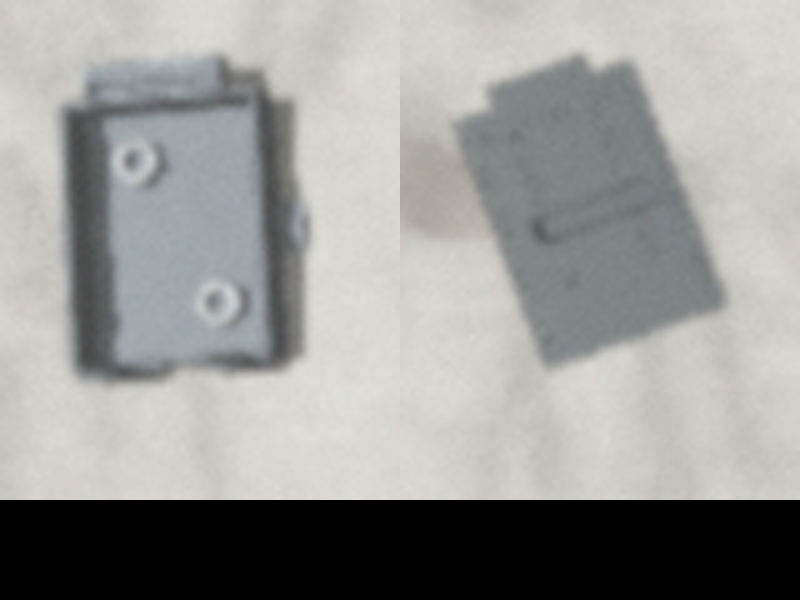

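View pics/c2.png

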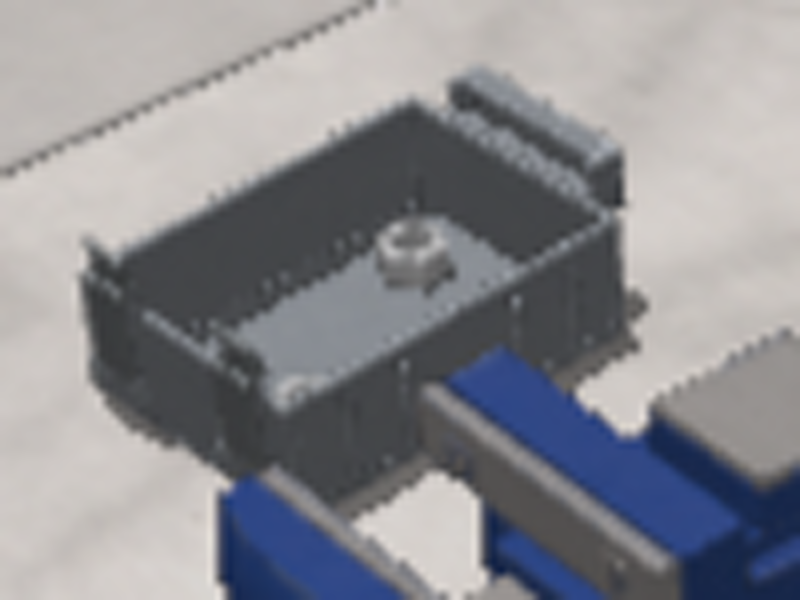

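The crops show the tub rim corners at about (65,107), (262,93), (275,362) and (80,375), with the slot roof at the top and the catches at the front (bottom). The lid corners are at about (453,120), (632,62), (722,305) and (547,368), with the tongue at the upper left.

Run:
```python
from h import *
b=load('top0')
def pts(L,ox,z): return np.array([onz(b,(u-ox[0])/5+ox[1]-.4,v/5+175-.4,z) for u,v in L])
T=pts([(65,107),(262,93),(275,362),(80,375)],(0,115),.05)
L=pts([(453,120),(632,62),(722,305),(547,368)],(400,320),.004)
def fit(P,n):
    x=(P[0]+P[1]-P[2]-P[3])[:2]; y=(P[0]+P[3]-P[1]-P[2])[:2]
    print(n,P.mean(0).round(4),'len',np.linalg.norm(x)/2,np.linalg.norm(y)/2,'yaw',np.degrees(np.arctan2(x[1],x[0])),np.degrees(np.arctan2(-y[0],y[1])))
fit(T,'tub');fit(L,'lid')
print(pts([(90,75),(222,65),(90,95),(222,88)],(0,115),.062).round(4))
m=(b['image'].max(2)<150).astype(np.uint8); m[:180]=0;m[255:]=0;m[:,:325]=0;m[:,390:]=0
c=max(cv2.findContours(m,0,cv2.CHAIN_APPROX_NONE)[0],key=cv2.contourArea)
print(cv2.minAreaRect(c));
```

```text
tub [0.524  0.3719 0.05  ] len 0.14797019709245587 0.10790485735192712 yaw 3.5420758188623807 2.687833097262694
lid [ 0.526 -0.21   0.004] len 0.14781040011519278 0.10697004463565679 yaw 17.69883060204926 17.51575459505096
[[0.6109 0.4138 0.062 ]
 [0.6148 0.3413 0.062 ]
 [0.5998 0.4136 0.062 ]
 [0.602  0.3412 0.062 ]]
((356.7763671875, 215.91500854492188), (56.931846618652344, 38.121543884277344), 67.93209838867188)
```

```bash
cat >> h.py <<'E'
def to(X,yawdeg):
    "units for going to world X, tool yaw, from measured pose"
    from scipy.spatial.transform import Rotation as Ro
    o=telemetry.get_obs(); R=Ro.from_euler('xyz',o['ee_rot']).as_matrix()
    d=R.T@(np.array(X)-o['tool_pos'])/.05
    w=(yawdeg-np.degrees(o['ee_rot'][2])+180)%360-180
    print('units',d.round(3),'turn',round(-w/10,3),'t',o['time'])
E
python3 -c "
from h import *
to([.526,-.21,.40],197.6)"
```

```text
units [-11.324 -10.715   0.092] turn -4.079 t 0.1
```

Call:
apply_moves(moves=[[[-0.8, -0.76, 0, 0, 0], [-1.6, -1.52, 0, 0, 0], [-2.4, -2.27, 0, 0, 0], [-3.2, -3.03, 0, 0, 0], [-4.0, -3.79, 0, 0, 0], [-4.8, -4.55, 0, 0, 0], [-5.6, -5.3, 0, 0, 0], [-6.4, -6.06, 0, 0, 0], [-7.2, -6.82, 0, 0, 0], [-8.0, -7.57, 0, 0, 0]]])

```text
time: 1.35
tool_pos: [0.4354, -0.0017, 0.4044]
ee_rot: [3.141, -0.0, 2.737]
wrist_force: [1.1, 0.9, 0.2]
width: 0.0938
finger_force: 0.0
```

Call:
apply_moves(moves=[[[-0.8, -0.76, 0.1, -0.9, 0], [-1.6, -1.52, 0.1, -1.8, 0], [-2.4, -2.27, 0.1, -2.7, 0], [-3.2, -3.03, 0.1, -3.5, 0], [-3.32, -3.14, 0.1, -4.08, 0], [-3.32, -3.14, 0.1, -4.08, 0]]])

```text
time: 2.1
tool_pos: [0.5261, -0.2105, 0.3985]
ee_rot: [3.14, -0.001, -2.837]
wrist_force: [0.5, 0.4, -1.1]
width: 0.094
finger_force: 0.0
```

```bash
python3 -c "
from h import *
to([.526,-.21,.40],197.6)
s=snap('wrist','w1.png'); print(ray(s,256,192)); print([proj(s,p) for p in ([.526,-.21,.03],[.526+.087*np.cos(.307),-.21+.087*np.sin(.307),.002])])
print(telemetry.get_obs()['tool_pos'])"
```

```text
units [-0.001  0.01  -0.031] turn -0.015 t 2.1
(array([ 0.45165442, -0.23326273,  0.37858672]), array([ 0.2575653 ,  0.08237255, -0.96275079]))
[(np.float64(255.4980034296989), np.float64(175.70731119842594)), (np.float64(255.70167808696948), np.float64(234.20523772777761))]
[ 0.52592198 -0.2097035   0.39891885]
```

View pics/w1.png

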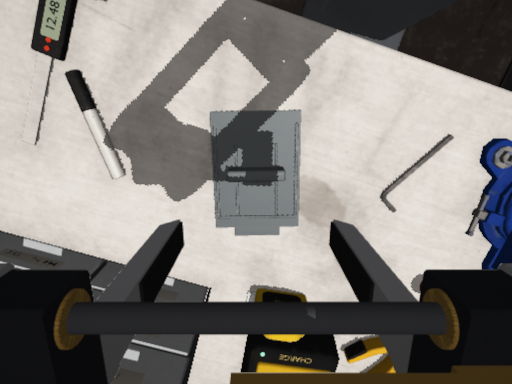

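The wrist view shows the lid upright, with the tongue centre at (257,235) against a prediction of (256,234), so the estimate agrees to about 1.5 mm. I'll descend and grip the ends of the rib.

Call:
apply_moves(moves=[[[0, 0, 1.0, 0, 0], [0, 0, 2.0, 0, 0], [0, 0, 3.0, 0, 0], [0, 0, 3.5, 0, 0], [0, 0, 3.83, 0, 0], [0, 0, 3.83, 0, 0], [0, 0, 3.83, 0, 1], [0, 0, 3.83, 0, 1], [0, 0, 3.83, 0, 1], [0, 0, 3.83, 0, 1]]])

```text
time: 3.4
tool_pos: [0.5264, -0.2098, 0.2095]
ee_rot: [-3.14, 0.002, -2.834]
wrist_force: [-0.1, 0.1, 3.9]
width: 0.0696
finger_force: 30.0
```

Call:
apply_moves(moves=[[[0, 0, -1.0, 0, 1], [0, 0, -2.0, 0, 1], [0, 0, -3.0, 0, 1], [0, 0, -4.0, 0, 1], [-0.3, 1.0, -4.2, 0, 1], [-0.6, 2.0, -4.2, 0, 1], [-0.9, 3.0, -4.2, 0, 1], [-1.2, 4.0, -4.2, 0, 1], [-1.5, 5.0, -4.2, 0, 1], [-1.8, 6.0, -4.2, 0, 1]]])

```text
time: 4.65
tool_pos: [0.5206, 0.1052, 0.4173]
ee_rot: [3.141, -0.001, -2.835]
wrist_force: [0.7, 0.3, -1.5]
width: 0.0699
finger_force: 30.0
```

Call:
apply_moves(moves=[[[-0.3, 1.0, 0, 0.3, 1], [-0.6, 2.0, 0, 0.6, 1], [-0.9, 3.0, 0, 0.9, 1], [-1.2, 4.0, 0, 1.2, 1], [-1.5, 5.14, 0, 1.45, 1], [-1.5, 5.14, 0, 1.45, 1], [-1.5, 5.14, 0, 1.45, 1]]])

```text
time: 5.52
tool_pos: [0.5148, 0.3712, 0.417]
ee_rot: [-3.14, -0.002, -3.087]
wrist_force: [0.3, -0.5, -1.9]
width: 0.0694
finger_force: 30.0
```

```bash
python3 -c "
from h import *
to([.515,.371,.42],183.1)
snap('scene','s2.png');snap('top','t2.png')
c=lambda f,x,y,w,h,k:cv2.resize(cv2.imread(f)[y:y+h,x:x+w],None,fx=k,fy=k,interpolation=2)
out=np.zeros((600,800,3),np.uint8)
out[:,:400]=c('pics/t2.png',105,150,100,150,4);out[:,400:]=c('pics/s2.png',120,70,100,150,4)
cv2.imwrite('pics/c3.png',out)"
```

```text
units [-0.005 -0.005 -0.06 ] turn 0.004 t 5.525
```

View pics/c3.png

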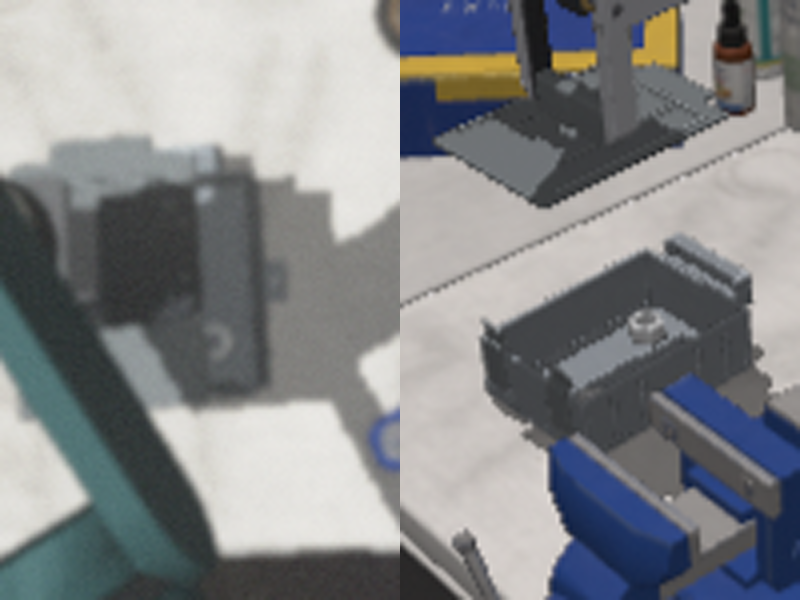

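The scene half of the crop shows the lid held level over the tub, and the tub is clear. I'll use the scene rays to cross-check the tub and the held lid.

Run:
```python
from h import *
a=load('scene0');s=load('s2')
f=lambda L,z:np.array([onz(a,130+u/8-.45,120+v/8-.45,z) for u,v in L])
T=f([(413,103),(615,215),(285,408),(115,262)],.05);print(T.round(4))
y=T[0]-T[1];x=T[1]-T[2];print(np.linalg.norm(x),np.linalg.norm(y),np.degrees(np.arctan2(x[1],x[0])),np.degrees(np.arctan2(-y[0],y[1])),'centre',(T[0]+T[2])/2)
print('roof',f([(452,88),(597,170),(475,68),(622,150)],.062).round(4))
print('catchtops',f([(88,238),(215,330)],.071).round(4))
z=.417-.2095+.004+.0005
L=np.array([onz(s,120+(u-400)/4-.4,70+v/4-.4,z) for u,v in [(436,140),(545,206),(728,115)]]);print('lid',L.round(4))
print('lengths',np.linalg.norm(L[0]-L[1]),np.linalg.norm(L[2]-L[1]),'yaw',np.degrees(np.arctan2(*(L[2]-L[1])[1::-1])))
# predicted lid corners for centre = tool pos
c=np.array([.5148,.3712]);t=np.radians(3.1);R=np.array([[np.cos(t),-np.sin(t)],[np.sin(t),np.cos(t)]])
print((c+(R@np.array([[-.075,.055],[-.075,-.055],[.075,-.055]]).T).T).round(4))
t0=np.array([.524,.372])
print('pred tub',(t0+(R@np.array([[.075,.055],[.075,-.055],[-.075,-.055],[-.075,.055]]).T).T).round(4))
```

```text
[[0.5947 0.4331 0.05  ]
 [0.6048 0.3313 0.05  ]
 [0.4571 0.3209 0.05  ]
 [0.4615 0.425  0.05  ]]
0.14813747079407605 0.10233502405374446 3.9924530060848893 5.704114638743085 centre [0.52585723 0.37701467 0.05      ]
roof [[0.6007 0.4166 0.062 ]
 [0.607  0.3428 0.062 ]
 [0.6146 0.4211 0.062 ]
 [0.6211 0.3462 0.062 ]]
catchtops [[0.4484 0.4168 0.071 ]
 [0.4504 0.3466 0.071 ]]
lid [[0.4378 0.4193 0.212 ]
 [0.4446 0.3127 0.212 ]
 [0.5912 0.3214 0.212 ]]
lengths 0.1067551931959733 0.1467964883193717 yaw 3.3873655527702153
[[0.4369 0.4221]
 [0.4429 0.3122]
 [0.5927 0.3203]]
pred tub [[0.5959 0.431 ]
 [0.6019 0.3211]
 [0.4521 0.313 ]
 [0.4461 0.4229]]
```

Call:
apply_moves(moves=[[[0, 0.02, 1.0, -0.04, 1], [0, 0.02, 2.0, -0.04, 1], [0, 0.02, 2.4, -0.04, 1], [0, 0.02, 2.6, -0.04, 1], [0, 0.02, 2.6, -0.04, 1], [0, 0.02, 2.6, -0.04, 1]]])

```text
time: 6.38
tool_pos: [0.5153, 0.3725, 0.2908]
ee_rot: [3.14, 0.004, -3.081]
wrist_force: [0.2, 0.4, -1.2]
width: 0.0696
finger_force: 30.0
```

Call:
apply_moves(moves=[[[0, 0, 0.06, 0, 1], [0, 0, 0.12, 0, 1], [0, 0, 0.18, 0, 1], [0, 0, 0.24, 0, 1], [0, 0, 0.24, 0, 1]]])

```text
time: 7.0
tool_pos: [0.5151, 0.3722, 0.277]
ee_rot: [3.141, 0.002, -3.081]
wrist_force: [1.2, -0.7, 2.0]
width: 0.0699
finger_force: 30.0
```

```bash
python3 -c "
from h import *
to([.5152,.3725,.272],183.5)
snap('scene','s3.png');snap('top','t3.png')
c=lambda f,x,y,w,h,k:cv2.resize(cv2.imread(f)[y:y+h,x:x+w],None,fx=k,fy=k,interpolation=2)
cv2.imwrite('pics/c4.png',c('pics/s3.png',130,100,100,75,8))"
```

```text
units [-0.002  0.005  0.099] turn -0.0 t 7.0
```

View pics/c4.png

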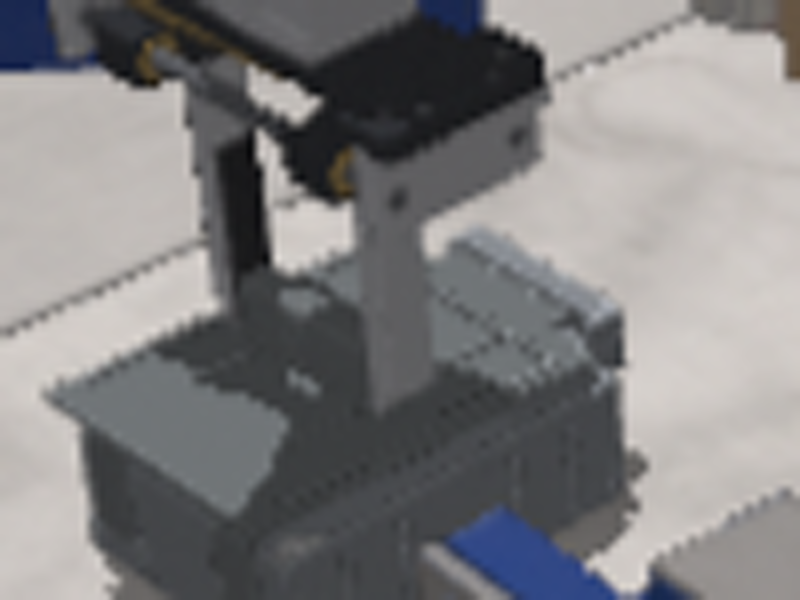

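The lid's front edge has met the catch tabs (vertical force up about 3 N) and the tongue is just in front of the slot roof at (450–600, 250–360). I'll continue down so it pivots in the grip.

Call:
apply_moves(moves=[[[0, 0, 0.04, 0, 1], [0, 0, 0.08, 0, 1], [0, 0, 0.1, 0, 1], [0, 0, 0.1, 0, 1]]])

```text
time: 7.6
tool_pos: [0.5148, 0.3723, 0.2713]
ee_rot: [3.141, 0.0, -3.08]
wrist_force: [3.2, -0.8, 3.6]
width: 0.0699
finger_force: 30.0
```

```bash
python3 -c "
from h import *
to([.5152,.3725,.272],183.5)
snap('scene','s4.png')
c=lambda f,x,y,w,h,k:cv2.resize(cv2.imread(f)[y:y+h,x:x+w],None,fx=k,fy=k,interpolation=2)
cv2.imwrite('pics/c5.png',c('pics/s4.png',130,110,100,75,8))"
```

```text
units [-0.008  0.003 -0.014] turn 0.0 t 7.6
```

View pics/c5.png

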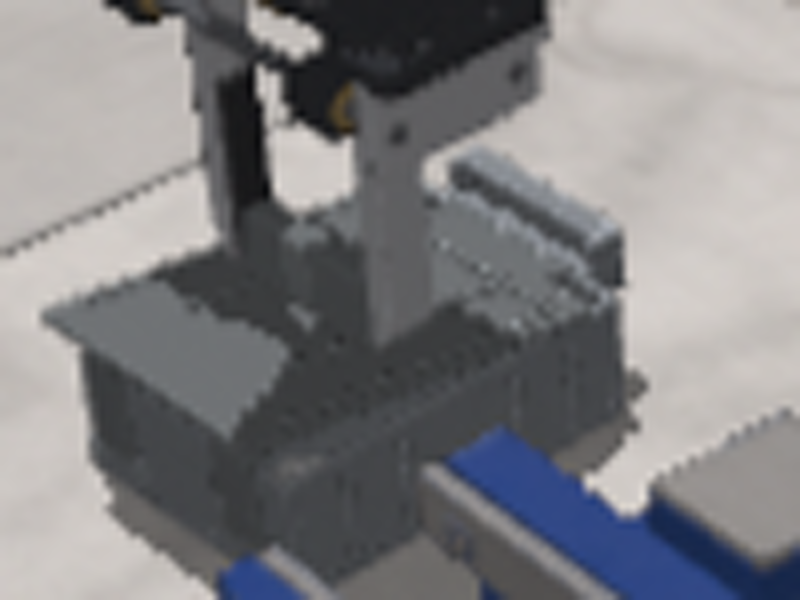

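The lid now slopes up to the front, with the tongue down on the ledge in front of the roof opening (450–620, 180–280). I'll slide it back into the slot.

Call:
apply_moves(moves=[[[0, 0, 0.02, 0, 1], [-0.04, 0, 0.03, 0, 1], [-0.08, 0, 0.03, 0, 1], [-0.12, 0, 0.03, 0, 1], [-0.16, 0, 0.03, 0, 1], [-0.16, 0, 0.03, 0, 1]]])

```text
time: 8.4
tool_pos: [0.5184, 0.373, 0.2702]
ee_rot: [-3.14, -0.016, -3.079]
wrist_force: [-16.0, -3.7, 14.0]
width: 0.0699
finger_force: 30.0
```

```bash
python3 -c "
from h import *
snap('scene','s5.png');snap('top','t5.png')
c=lambda f,x,y,w,h,k:cv2.resize(cv2.imread(f)[y:y+h,x:x+w],None,fx=k,fy=k,interpolation=2)
out=np.zeros((600,800,3),np.uint8)
out[:,:480]=c('pics/s5.png',172,120,40,50,12);out[:300,480:]=c('pics/t5.png',125,178,40,37.5.__int__()+1,8)[:300]
out[300:,480:]=c('pics/s5.png',135,125,80,75,4)
cv2.imwrite('pics/c6.png',out);print(telemetry.get_obs()['wrist_force'],telemetry.get_obs()['wrist_torque'])"
```

```text
[-15.96062899  -2.7438567   14.07880359] [-0.59376212  2.79355731 -0.16274439]
```

View pics/c6.png

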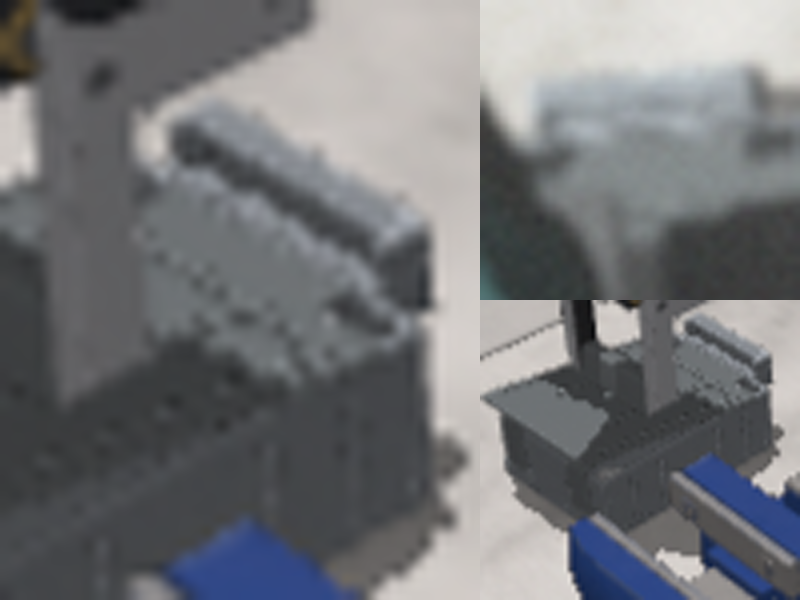

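Run:
```python
from h import *
s=load('s5');t=load('t5')
f=lambda u,v,z:onz(s,172+u/12-.46,120+v/12-.46,z).round(4)
print('tongue',f(160,170,.054),f(375,270,.054))
print('roof front top',f(172,128,.062),f(382,247,.062)); print('roof back',f(210,100,.062),f(430,215,.062))
g=lambda u,v,z:onz(t,125+(u-480)/8-.44,178+v/8-.44,z).round(4)
print('top roof',g(538,70,.062),g(752,65,.062),'front',g(540,120,.062),g(752,112,.062),'tongue',g(545,170,.056),g(745,150,.056))
im=cv2.cvtColor(t['image'],cv2.COLOR_RGB2GRAY).astype(int)
print(im[184:204,128:164:2])
# expected lid tongue from tool
o=telemetry.get_obs();print(o['tool_pos'],o['ee_rot']);y=o['ee_rot'][2]+np.pi
print('pred tongue end',o['tool_pos'][:2]+.0835*np.array([np.cos(y),np.sin(y)]))
```

```text
tongue [0.5952 0.416  0.054 ] [0.6072 0.3498 0.054 ]
roof front top [0.6014 0.4183 0.062 ] [0.6074 0.3468 0.062 ]
roof back [0.6154 0.4216 0.062 ] [0.6238 0.3493 0.062 ]
top roof [0.6201 0.4161 0.062 ] [0.6201 0.3425 0.062 ] front [0.6027 0.4151 0.062 ] [0.6038 0.3424 0.062 ] tongue [0.5862 0.415  0.056 ] [0.5916 0.3462 0.056 ]
[[221 221 214 212 213 220 220 221 223 225 224 226 225 227 225 222 222 222]
 [220 217 213 211 212 221 219 221 222 224 223 220 220 222 214 205 213 221]
 [219 215 212 210 211 209 205 212 210 220 214 211 204 205 197 172 190 220]
 [215 213 205 201 200 193 189 193 199 206 198 202 193 189 179 150 161 209]
 [213 213 196 191 186 185 181 180 186 184 183 186 185 177 175 146 137 186]
 [212 212 188 177 177 177 175 172 172 168 173 176 174 168 167 145 117 149]
 [210 213 183 168 169 172 172 166 161 155 156 163 164 160 163 144 108 131]
 [207 213 174 150 158 162 161 159 161 150 154 160 154 163 163 146 113 135]
 [196 211 160 132 154 159 155 160 162 161 164 171 158 155 151 143 123 139]
 [176 205 150 138 169 172 162 153 150 157 164 177 166 151 139 129 117 131]
 [143 188 151 140 160 177 167 145 140 137 146 162 158 144 138 120 101 108]
 [112 160 144 128 140 160 160 142 137 131 138 144 149 142 140 107  90  90]
 [ 83 130 128 107 117 140 146 140 135 135 134 135 142 139 141 107  92  99]
 [ 67  93 101  93 106 137 137 136 136 135 140 138 140 140 139 113 105 117]
 [ 60  71  85  88 117 135 136 137 139 136 137 134 137 139 138 127 120 131]
 [ 60  66  91  98 126 135 136 140 139 139 136 140 140 136 139 132 136 139]
 [ 55  66  98 115 133 135 135 136 138 137 139 136 138 135 137 137 136 137]
 [ 55  64 102 122 132 130 131 133 135 137 139 134 136 136 134 132 133 127]
 [ 61  61  95 124 127 128 122 125 133 138 139 133 131 133 128 117 116 109]
 [ 58  58  80 112 126 124 121 117 133 133 141 130 124 127 109  95  89  84]]
[0.5183253  0.37304491 0.27022334] [-3.13986252 -0.01539967 -3.07888907]
pred tongue end [0.60166121 0.37827723]
```

The tongue sits about 3 mm too far to -y in both views: roof centre y ≈ 0.3826 against tongue 0.3798 in the scene view, with the same sign in the top view. It is therefore caught on a cheek. I'll back off, shift +3 mm in y and slide in again.

Call:
apply_moves(moves=[[[0.1, 0, 0, 0, 1], [0.18, 0, 0, 0, 1], [0.18, 0.06, 0, 0, 1], [0.12, 0.06, 0, 0, 1], [0.06, 0.06, 0, 0, 1], [0, 0.06, 0, 0, 1], [0, 0.06, 0, 0, 1]]])

```text
time: 9.38
tool_pos: [0.5184, 0.3759, 0.2702]
ee_rot: [-3.14, -0.016, -3.079]
wrist_force: [-16.2, -3.7, 14.4]
width: 0.07
finger_force: 30.0
```

```bash
cat > z.py <<'E'
from h import *
def vert(s,u,v,xy):
    o,d=ray(s,u,v); k=((np.array(xy)-o[:2])@d[:2])/(d[:2]@d[:2]); p=o+k*d
    return p.round(4),'off mm',((p[:2]-xy)*1000).round(1)
E
python3 - <<'E'
from z import *
s=load('s5');c=np.array([.5184,.373]);t=np.radians(3.55);R=np.array([[np.cos(t),-np.sin(t)],[np.sin(t),np.cos(t)]])
print('frontleft top',vert(s,135.1,149.1,c+R@[-.0775,.055]))
print('tongue right top',vert(s,202.8,142.0,c+R@[.0835,-.03]))
print('tongue left top',vert(s,184.9,133.8,c+R@[.0835,.03]))
for z in (.050,.054,.058,.062): print(z,[np.round(proj(s,[*(c+R@[.0835,y]),z]),1) for y in(.03,-.03)],[np.round(proj(s,[*(np.array([.605,.378])+R@[0,y]),z]),1) for y in(.034,-.034)])
snap('scene','s6.png')
E
```

```text
frontleft top (array([0.4363, 0.4238, 0.0738]), 'off mm', array([-1.3,  0.7]))
tongue right top (array([0.6052, 0.347 , 0.0566]), 'off mm', array([ 1.6, -1.2]))
tongue left top (array([0.5931, 0.4128, 0.0563]), 'off mm', array([-6.8,  4.7]))
0.05 [array([188. , 135.4]), array([202.2, 144. ])] [array([188. , 134.4]), array([204.1, 144.1])]
0.054 [array([187.9, 134.2]), array([202.1, 142.8])] [array([187.9, 133.3]), array([204.1, 142.9])]
0.058 [array([187.8, 133.1]), array([202.1, 141.6])] [array([187.8, 132.1]), array([204. , 141.8])]
0.062 [array([187.7, 131.9]), array([202. , 140.4])] [array([187.7, 130.9]), array([203.9, 140.6])]
```

The tongue's top is at about z = 0.0565 (underside about 2.5 mm above the ledge), so it probably meets the roof's edge. I'll back off, go lower until the ledge carries it, then retry.

Call:
apply_moves(moves=[[[0.1, 0, 0, 0, 1], [0.18, 0, 0, 0, 1], [0.18, 0, 0.03, 0, 1], [0.18, 0, 0.06, 0, 1], [0.18, 0, 0.06, 0, 1]]])

```text
time: 10.05
tool_pos: [0.5135, 0.3753, 0.2703]
ee_rot: [3.141, 0.002, -3.08]
wrist_force: [-1.6, -1.9, 15.5]
width: 0.0695
finger_force: 30.0
```

Run:
```python
from z import *
o=telemetry.get_obs();F=o['wrist_force'];T=o['wrist_torque'];print(F,T,o['tool_pos'])
s=snap('scene','s7.png')
c=lambda s,x,y,w,h,k:cv2.resize(cv2.cvtColor(s['image'],cv2.COLOR_RGB2BGR)[y:y+h,x:x+w],None,fx=k,fy=k,interpolation=2)
out=np.zeros((600,800,3),np.uint8)
out[:]=c(s,132,120,80,60,10)
cv2.imwrite('pics/c7.png',out)
```

```text
[-1.63981095 -1.86349857 15.4987852 ] [-0.60619121  0.59639933 -0.03227464] [0.5134759  0.37525543 0.27029336]
```

View pics/c7.png

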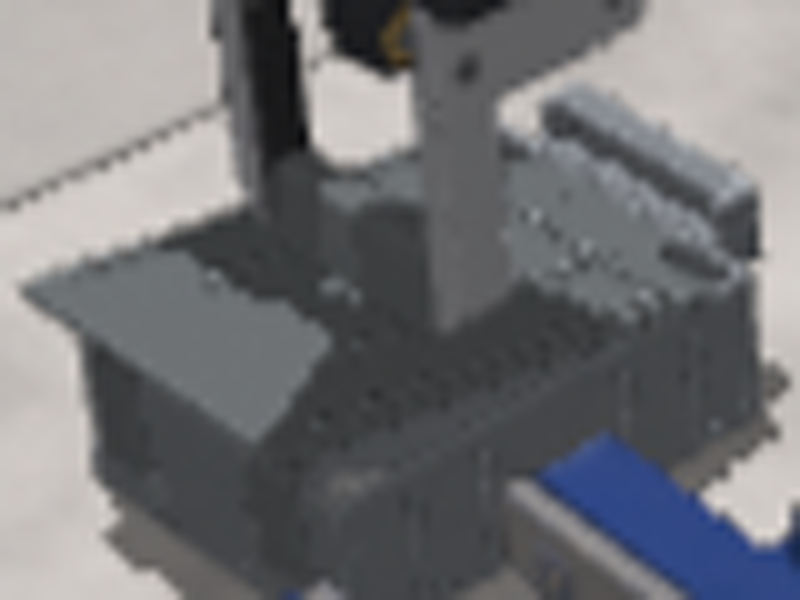

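The tongue's right corner is at about (686,235), roughly 8 mm in front of the roof and now laterally centred. The block was Fx ≈ Fz, centred, which looks like the tip stubbing on the ledge by friction. I'll lift it about 1 mm clear and slide in unloaded.

Call:
apply_moves(moves=[[[0, 0, -0.05, 0, 1], [0, 0, -0.09, 0, 1], [0, 0, -0.09, 0, 1], [-0.06, 0, -0.09, 0, 1], [-0.12, 0, -0.09, 0, 1], [-0.16, 0, -0.09, 0, 1], [-0.16, 0, -0.09, 0, 1]]])

```text
time: 10.98
tool_pos: [0.5181, 0.3759, 0.2703]
ee_rot: [-3.14, -0.014, -3.079]
wrist_force: [-14.1, -1.8, 8.4]
width: 0.0695
finger_force: 30.0
```

The obstacle is real, and the fit is that the tip has dipped inside the mouth and meets the inner back wall at slot x = -10 mm. That puts the slot at x ≈ 0.611. I'll back off, lift 7 mm, go forward onto the ledge and lower.

Call:
apply_moves(moves=[[[0.1, 0, 0, 0, 1], [0.1, 0, -0.1, 0, 1], [0.1, 0, -0.16, 0, 1], [0.03, 0, -0.16, 0, 1], [-0.03, 0, -0.16, 0, 1], [-0.03, 0, -0.16, 0, 1]]])

```text
time: 11.72
tool_pos: [0.5234, 0.3757, 0.2789]
ee_rot: [-3.141, -0.0, -3.081]
wrist_force: [0.0, 0.5, -1.3]
width: 0.0695
finger_force: 30.0
```

Call:
apply_moves(moves=[[[0, 0, 0.04, 0, 1], [0, 0, 0.08, 0, 1], [0, 0, 0.11, 0, 1], [0, 0, 0.14, 0, 1], [0, 0, 0.14, 0, 1]]])

```text
time: 12.35
tool_pos: [0.5229, 0.3758, 0.2721]
ee_rot: [3.142, -0.0, -3.08]
wrist_force: [-0.3, -0.1, -1.8]
width: 0.0697
finger_force: 30.0
```

Run:
```python
from z import *
o=telemetry.get_obs();print(o['wrist_force'],o['wrist_torque'],o['tool_pos'])
```

```text
[-0.31717189 -0.14501735 -1.77128558] [ 0.04036607 -0.01229141 -0.01602025] [0.52294111 0.37578311 0.27210571]
```

Call:
apply_moves(moves=[[[0, 0, 0.03, 0, 1], [0, 0, 0.05, 0, 1], [0, 0, 0.05, 0, 1]]])

```text
time: 12.72
tool_pos: [0.523, 0.3759, 0.2707]
ee_rot: [3.141, 0.001, -3.08]
wrist_force: [-2.6, -0.8, 3.7]
width: 0.0699
finger_force: 30.0
```

Run:
```python
from z import *
o=telemetry.get_obs();print(o['wrist_force'],o['wrist_torque'],o['tool_pos'])
```

```text
[-2.55355342 -0.78405982  3.72677814] [-0.10441374  0.1834344  -0.06699252] [0.5229507  0.37587592 0.27068229]
```

Contact is now at the tongue only (rx ≈ 0.07), so it is on the ledge. I'll lift slightly and slide under the roof.

Call:
apply_moves(moves=[[[0, 0, -0.03, 0, 1], [-0.04, 0, -0.03, 0, 1], [-0.08, 0, -0.03, 0, 1], [-0.12, 0, -0.03, 0, 1], [-0.12, 0, -0.03, 0, 1]]])

```text
time: 13.35
tool_pos: [0.5293, 0.3761, 0.2711]
ee_rot: [3.141, 0.001, -3.081]
wrist_force: [0.0, -0.3, 0.6]
width: 0.0695
finger_force: 30.0
```

Run:
```python
from z import *
o=telemetry.get_obs();print(o['wrist_force'],o['wrist_torque'],o['tool_pos'])
```

```text
[ 0.01430582 -0.29313805  0.60553731] [ 0.08704108 -0.06713344 -0.05023394] [0.52932333 0.37610007 0.27107447]
```

Call:
apply_moves(moves=[[[-0.04, 0, 0, 0, 1], [-0.08, 0, 0, 0, 1], [-0.08, 0, 0, 0, 1]]])

```text
time: 13.72
tool_pos: [0.5328, 0.3764, 0.2712]
ee_rot: [-3.141, -0.001, -3.08]
wrist_force: [-2.6, -0.3, 1.5]
width: 0.0695
finger_force: 30.0
```

Call:
apply_moves(moves=[[[-0.04, 0, 0, 0, 1], [-0.06, 0, 0, 0, 1], [-0.06, 0, 0, 0, 1]]])

```text
time: 14.1
tool_pos: [0.5341, 0.3766, 0.2712]
ee_rot: [-3.141, -0.007, -3.08]
wrist_force: [-11.1, -2.1, 4.6]
width: 0.0696
finger_force: 30.0
```

Run:
```python
from z import *
o=telemetry.get_obs();print(o['wrist_force'],o['wrist_torque'],o['tool_pos'])
```

```text
[-11.14141488  -2.10182992   4.61040007] [-0.30922238  1.67657104 -0.08208081] [0.53407464 0.37662965 0.27123563]
```

Call:
apply_moves(moves=[[[0.06, 0, 0, 0, 1], [0.06, 0, -0.06, 0, 1], [0.06, 0, -0.1, 0, 1], [0.06, 0, -0.1, 0, 1]]])

```text
time: 14.6
tool_pos: [0.5331, 0.3762, 0.2752]
ee_rot: [-3.141, -0.001, -3.081]
wrist_force: [-0.7, 0.5, -4.1]
width: 0.0698
finger_force: 30.0
```

Run:
```python
from z import *
o=telemetry.get_obs();print(o['wrist_force'],o['wrist_torque'],o['tool_pos'])
```

```text
[-0.73941141  0.47699309 -4.13900871] [ 0.0627808   0.29444509 -0.10060699] [0.53307421 0.3762379  0.27520288]
```

The lift test shows the roof holding the tongue down, so it is in the slot. I'll lower, release, rise and close the fingers.

Call:
apply_moves(moves=[[[0, 0, 0.06, 0, 1], [0, 0, 0.1, 0, 1], [0, 0, 0.1, 0, 1], [0, 0, 0.1, 0, 0.5], [0, 0, 0.1, 0, 0.1], [0, 0, 0.1, 0, 0], [0, 0, 0.1, 0, 0], [0, 0, -0.4, 0, 0], [0, 0, -0.9, 0, 0], [0, 0, -1.3, 0, 0]]])

```text
time: 15.85
tool_pos: [0.5332, 0.3764, 0.3427]
ee_rot: [3.141, 0.002, -3.081]
wrist_force: [0.8, 0.8, 0.4]
width: 0.0941
finger_force: 0.0
```

Call:
apply_moves(moves=[[[0, 0, 0, 0, 1], [0.4, 0, 0, 0, 1], [0.8, 0, 0, 0, 1], [1.2, 0, 0, 0, 1], [1.32, 0, 0, 0, 1], [1.32, 0, 0, 0, 1], [1.32, 0, 0, 0, 1], [1.32, 0, 0, 0, 1]]])

```text
time: 16.85
tool_pos: [0.4677, 0.3723, 0.341]
ee_rot: [-3.142, 0.0, -3.081]
wrist_force: [-0.1, 0.3, -0.1]
width: 0.0175
finger_force: 0.0
```

Run:
```python
from z import *
to([.467,.3722,.275],183.5)
o=telemetry.get_obs();print(o['wrist_force'],o['tool_pos'],o['width'])
```

```text
units [ 1.40e-02 -1.00e-03  1.32e+00] turn -0.002 t 16.85
[-0.13341638  0.3169376  -0.1382087 ] [0.46767429 0.37227452 0.34097927] 0.01752420920705079
```

Call:
apply_moves(moves=[[[0, 0, 0.6, 0, 1], [0, 0, 1.1, 0, 1], [0, 0, 1.3, 0, 1], [0, 0, 1.4, 0, 1], [0, 0, 1.46, 0, 1], [0, 0, 1.46, 0, 1]]])

```text
time: 17.6
tool_pos: [0.4673, 0.3724, 0.269]
ee_rot: [3.141, 0.001, -3.08]
wrist_force: [-0.3, -0.4, -0.1]
width: 0.0005
finger_force: 0.0
```

Call:
apply_moves(moves=[[[0, 0, 0.05, 0, 1], [0, 0, 0.1, 0, 1], [0, 0, 0.15, 0, 1], [0, 0, 0.2, 0, 1], [0, 0, 0.2, 0, 1]]])

```text
time: 18.23
tool_pos: [0.4671, 0.3724, 0.2587]
ee_rot: [3.141, 0.001, -3.08]
wrist_force: [-1.0, -0.1, 1.2]
width: 0.0005
finger_force: 0.8
```

Call:
apply_moves(moves=[[[0, 0, 0.04, 0, 1], [0, 0, 0.08, 0, 1], [0, 0, 0.08, 0, 1]]])

```text
time: 18.6
tool_pos: [0.4671, 0.3723, 0.2537]
ee_rot: [-3.141, -0.0, -3.08]
wrist_force: [-0.1, 0.8, 0.5]
width: 0.0005
finger_force: 0.0
```

Call:
apply_moves(moves=[[[0, 0, 0.03, 0, 1], [0, 0, 0.06, 0, 1], [0, 0, 0.06, 0, 1]]])

```text
time: 18.98
tool_pos: [0.467, 0.3722, 0.2535]
ee_rot: [3.142, 0.001, -3.08]
wrist_force: [-3.7, -3.0, 8.6]
width: 0.0003
finger_force: 4.8
```

Call:
apply_moves(moves=[[[0, 0, 0.03, 0, 1], [0, 0, 0.06, 0, 1], [0, 0, 0.06, 0, 1]]])

```text
time: 19.35
tool_pos: [0.4669, 0.3722, 0.2534]
ee_rot: [3.141, 0.002, -3.08]
wrist_force: [-7.0, -4.7, 19.4]
width: 0.0005
finger_force: 9.9
```

The front is rigid at z ≈ 0.0545 (lid flat). I'll retract and re-probe to check it doesn't spring back up.

Call:
apply_moves(moves=[[[0, 0, -0.2, 0, 1], [0, 0, -0.4, 0, 1], [0, 0, -0.4, 0, 1], [0, 0, -0.3, 0, 1], [0, 0, -0.2, 0, 1], [0, 0, -0.17, 0, 1], [0, 0, -0.17, 0, 1]]])

```text
time: 20.23
tool_pos: [0.467, 0.3723, 0.2561]
ee_rot: [-3.141, -0.001, -3.08]
wrist_force: [-1.0, 0.1, -0.6]
width: 0.0004
finger_force: 0.0
```

Call:
apply_moves(moves=[[[0, 0, 0.03, 0, 1], [0, 0, 0.06, 0, 1], [0, 0, 0.06, 0, 1]]])

```text
time: 20.6
tool_pos: [0.4671, 0.3723, 0.2537]
ee_rot: [3.142, 0.0, -3.08]
wrist_force: [-1.0, -0.7, 0.3]
width: 0.0004
finger_force: 0.0
```

Call:
apply_moves(moves=[[[0, 0, -0.6, 0, 1], [0, 0, -1.4, 0, 1], [0, 0, -2.0, 0, 1], [0, 0, -2.4, 0, 1], [0, 0, -2.4, 0, 1]]])

```text
time: 21.22
tool_pos: [0.4673, 0.3725, 0.3761]
ee_rot: [3.139, 0.004, -3.08]
wrist_force: [0.4, -0.1, 0.9]
width: 0.0004
finger_force: 0.0
```

```bash
python3 -c "
from h import *
o=telemetry.get_obs();print(o['tool_pos'],o['wrist_force'])
print(ticket.close_job())"
```

```text
[0.46731214 0.37246173 0.37611738] [ 0.38241707 -0.0985605   0.94969171]
the job is handed in; nothing more can be done
None
```

I closed the lid and handed the job in at about 21 s, but no verdict came back: the tongue is under the slot roof and the front stayed flat when re-probed; the catches I judged by touch, not by camera; peak wrist force I read was about 23 N, and I saw no sign of touching the bystanders, though I didn't re-measure them.

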